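# Flush the incubator gas line at the bench gas station

### The arm

A 6-joint arm with a two-finger parallel gripper is mounted at the origin on the work surface. World frame = base frame: x ahead of the robot, y to its left, z up, the work surface at z = 0. Lengths are in m, angles in degrees, forces in N, time in s.
With the tool pointing down it reaches from about 0.4 to 0.825 m from the base axis. Payload 7 kg.
Tool frame: the origin (TCP) lies at the very end of the fingers, on their centre line; the grasp point (between the pads) lies 19 mm behind it (r.grasp_offset is the z of the grasp point in the tool frame, in m); z points along the fingers, y is the direction in which the jaws open and shut (so a half turn about z gives the same grasp; the last joint's range is limited). The gripper opens to 88 mm and grips with 3 to 60 N. Pads are 19 mm wide; open, the fingers measure 130 mm over their backs; the gripper's body (78 mm by 193 mm) begins 47 mm behind the grasp point.
Start: joints at [-56.201, 20.546, 0.682, 0, -70.136, -16.507], TCP at [0.201, -0.644, 0.227] pointing down, gripper open.
Joint ranges: [-176.03, 176.03], [-82.01, 121.73], [-58.28, 71.71], [-173.87, 95.51], [-174.79, -0.11], [-173.66, 173.66]. Speed limits (degrees/s): [136.94, 136.94, 172.46, 180, 180, 180].

### API

Orientations are given as [roll, pitch, yaw] about the fixed x, y, z axes, in that order (R = Rz(yaw) Ry(pitch) Rx(roll)).
In Python, from plant import r gives the robot as it stands.
- The arm moves only by the tool carry_out, never from a script. Its argument "plan" is a list of rows, each a list of 6 numbers: the shift along the world's x, y, z in m, then the turn, a rotation vector about the world's x, y, z in rad. In form: [[tx, ty, tz, wx, wy, wz], ...]. A call has 1 to 12 rows; each row shifts and turns the pose as measured when the row begins; what a row does not reach is not made up. A row lasts 1/12 s, in which the tool goes at most 41.7 mm and 7.16 degrees, less where a joint would pass 70% of its speed; a pose out of reach is approached as far as the arm can. A call with a gripper value outside its range is refused whole. "fingers" is the closure, from -1 (fully open) to 1 (shut), set as the call begins (left out, the last holds). The fingers move at their own pace and stop on an object; "force" is the grip in N (left out, the last holds). Time passes only in rows, so rows that do not move let the fingers close. It gives the time, the measured TCP pose, the force and the opening at its end, in the units of the state.
- r.get_state(): the state, without advancing time (a new reading comes with each control period).
- r.capture(name): name is "scene" or "top" or "wrist"; returns the picture (400x640x3 uint8, red, green, blue); there is no depth.
- r.camera_model(name): a dict with "fov_y" (degrees; the focal length in pixels is half the picture's height over the tangent of half this angle, whatever the lens; pixels are square), "cx", "cy" (the principal point, pixels), "R" (3x3) and "t" (3): a world point X has camera coordinates R X + t; the wrist camera has in their place "mount" (4x4, takes a point from camera to tool coordinates, whose origin is the TCP and whose axes are the flange's). Camera axes: x right, y down, z forward; pixel columns grow to the right and rows downward; lengths in m; the calibration is good to about 2 mm. A picture is of the moment at which its call begins: read the wrist's pose just before it. camera_model takes no time and is no camera call.
- r.close_job(): hands the job in, once; it reports no verdict.
The state is a dict: "time_s": time; "joints": joint angles; "qd": joint speeds; "joint_torque": joint torques, N m; "tcp_pos": TCP position; "eef_rot": TCP orientation; "contact_force": force on the tool from outside, world axes, zero at the start; "moment": the same for the moment, N m; "gripper_width": finger opening in m.
Only numpy, scipy, OpenCV 4.12 (cv2) and the standard library are available. Lean on these libraries where they do the work, as an engineer would, in place of code of your own. Each camera call takes 0.05 s, during which the arm holds its last target.

### The job

The gas line to the incubators has to be flushed from the bench gas station. Open the shut-off valve by turning its handwheel one full turn anticlockwise (seen from above), then turn the bar handle of the sprung selector clockwise past its two click positions to the third, the flush position at the end of its travel, and keep holding it there against its spring. Finish while still holding the handle at flush, and leave the spanner, bottle, dishes and tube rack round the station where they are.

Things in the scene. Friction and masses are not known exactly. Their poses are not given: they have to be found in the camera images.
- wheel_axis (a point): Point on the upright axis of the shut-off valve's handwheel, in the plane of its rim, 190 mm above the bench; fixed. The wheel is black, level, 140 mm over all: round rim 12 mm thick (centre line 64 mm from the axis), hub 30 mm in diameter from 14 mm below to 11 mm above the rim's plane, with a nut to 21 mm above. Axes: z up, y along the pipe from selector to wheel, x away from the operator.
- wheel_mark (a point): White mark on the handwheel's rim, 64 mm from the axis, at the end of one of its three spokes; turns with it. The spokes are round, 9.6 mm thick, level with the rim, 120 degrees apart, and leave three windows 43 mm wide from hub to rim. Below the wheel fingers have free room to 40 mm under the rim's plane, except within 16 mm of the axis.
- valve (a joint): Angle of the handwheel in rad: 0 = shut (stop, as at the start), grows as it turns anticlockwise seen from above; 6.28 = one full turn open. It would go on to 15.7, so stop after the turn. Packing friction about 0.16 N m; stays where it is left.
- bar_grip (a point): Centre of the selector's bar handle, on the selector's upright axis, 148.5 mm above the bench, 260 mm along the pipe from the handwheel's axis. The bar is black, 66 mm long (this frame's x), 14 mm wide (y), 30 mm high (131.5 to 161.5 mm above the bench), and turns about its centre. Below it: a spindle 34 mm in diameter up to 133.5 mm, and a round index plate 88 mm in diameter, top at 121 mm.
- bar_pointer (a point): Pointer end of the bar handle, 33 mm from its centre, 148.5 mm above the bench; a white line on the bar's top leads to it. Off, it points at the first of four black ticks on the index plate; at flush, at the fourth, longer one.
- selector (a joint): Angle of the selector in rad: 0 = off (start), grows as it turns clockwise seen from above; it clicks at 0.44 and 0.88, and the third position, flush, is at 1.32, just before the stop at 1.36. A return spring (0.10 N m at rest, 0.18 N m at flush) takes it back to 0 from anywhere when let go; the clicks add or take up to 0.09 N m, so turning it needs up to 0.25 N m.
- bar: The bar handle with its spindle (see bar_grip): origin on the selector's axis, on the bar's underside, 131.5 mm above the bench; x along the bar to its pointer, z up.
- spanner: Loose steel open-end spanner, 170 mm long, lying on the bench on the operator's side of the station. Leave it alone.
- leak_bottle: Loose clear bottle of leak-test fluid, closed, 48 mm in diameter, 130 mm high, standing behind the station; origin under its base. Leave it alone.
- dishes: Loose stack of three clear culture dishes, 63 mm in diameter, 36 mm high, beside the handwheel end of the station; origin under its base. Leave it alone.
- tube_rack: Loose white tube rack, 60 x 110 mm, 88 mm high with its tubes, beside the selector end of the station; origin under its base. Leave it alone.

How it is judged:
By the outcome, as a careful person would: the job done as asked, in the order asked, and still so for the second after the job is handed in, while the arm keeps its last pose, push and grip.
It also fails if it takes over 61 s, if anything falls off the work surface, if the arm or the gripper's body presses on something with over 40 N, if the wrist force passes 120 N, or if a joint passes its speed limit or range.

## Working session

There is one attempt and no reset: what is moved stays moved. The work goes in short steps, Python scripts to look and compute and a tool call to move; the robot and the scene stay as the last step left them, time stands still between calls to the robot, and variables do not carry over. Pictures are saved under pics/ and viewed, and the job is handed in when it is done.

Besides the shell and the picture viewer there is one more tool, called after ">>>" in YAML: its name, and indented under it one key for each argument. carry_out: Moves the arm, as the interface text tells. Its arguments: {"type":"object","properties":{"plan":{"type":"array"},"fingers":{"type":"number"},"force":{"type":"number"}},"required":["plan"]}

```bash
ls; mkdir -p pics; python3 - <<'E'
from plant import r
import cv2
print(r.get_state())
for n in("scene","top","wrist"):
    cv2.imwrite(f"pics/{n}0.png",r.capture(n)[:,:,::-1])
    m=r.camera_model(n); print(n,m)
E
```

```text
pics
{'time_s': 0.0, 'joints': array([-5.61999972e+01,  2.05896443e+01,  6.34875809e-01, -2.08369423e-02,
       -7.01360242e+01, -1.65062419e+01]), 'qd': array([-0.05260565,  0.07499054,  0.04934619,  0.05034105, -0.00884791,
       -0.01889885]), 'joint_torque': array([-1.25665880e-03, -5.82719100e+01,  2.93058980e+01,  6.99707687e+00,
        7.01944882e-03, -2.02169063e-04]), 'tcp_pos': array([ 0.20048652, -0.64403138,  0.22564902]), 'eef_rot': array([ 1.79907383e+02, -7.01755311e-03, -1.62713329e+02]), 'contact_force': array([-0.26386107,  0.48422479,  0.23715649]), 'moment': array([-0.01129035, -0.01455552,  0.00614395]), 'gripper_width': 0.08756643958711832}
scene {'fov_y': 56.36655644035174, 'cx': 317.6473047775675, 'cy': 195.40417790395537, 'R': array([[-0.29325853,  0.95601422,  0.00602016],
       [ 0.58699845,  0.18502566, -0.78816136],
       [-0.75460735, -0.22760122, -0.61543922]]), 't': array([ 0.13628385, -0.22108758,  1.47447722])}
top {'fov_y': 56.72072625035594, 'cx': 323.2297283396258, 'cy': 202.3370608109888, 'R': array([[-0.02940455, -0.99956603,  0.00176918],
       [-0.99417498,  0.02906226, -0.10378585],
       [ 0.1036894 , -0.00481065, -0.99459809]]), 't': array([0.05726537, 0.57975554, 0.94801316])}
wrist {'fov_y': 66.24374507022756, 'cx': 323.9710637851794, 'cy': 204.00563374877936, 'mount': array([[-3.97106468e-04, -9.65815490e-01, -2.59230170e-01,
         6.95775557e-02],
       [ 9.99999833e-01, -4.92267657e-04,  3.02176734e-04,
         5.50812240e-04],
       [-4.19457599e-04, -2.59230007e-01,  9.65815525e-01,
        -1.58990870e-01],
       [ 0.00000000e+00,  0.00000000e+00,  0.00000000e+00,
         1.00000000e+00]])}
```

View pics/scene0.png

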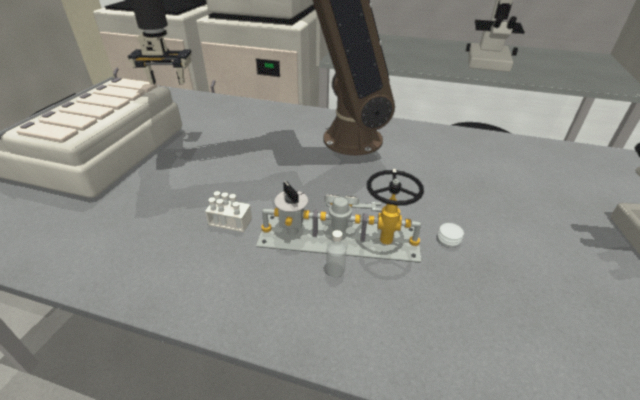

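View pics/top0.png

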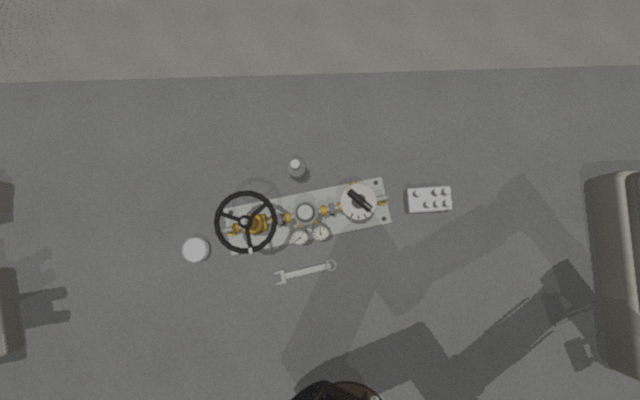

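View pics/wrist0.png

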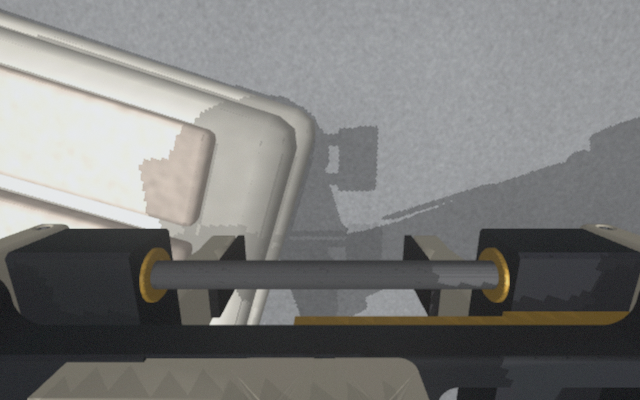

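The top picture shows the wheel hub near (246,222), its white mark near (250,250) and the bar near (360,201). In the scene picture the wheel is near (395,187) and the bar near (291,192). I'll zoom in on both.

```bash
python3 - <<'E'
import cv2
a=cv2.imread('pics/top0.png'); cv2.imwrite('pics/topz.png',cv2.resize(a[170:290,170:400],None,fx=3.4,fy=3.4,interpolation=cv2.INTER_CUBIC))
a=cv2.imread('pics/scene0.png'); cv2.imwrite('pics/scenez.png',cv2.resize(a[160:280,200:430],None,fx=3.4,fy=3.4,interpolation=cv2.INTER_CUBIC))
E
```

```text
(no output)
```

View pics/topz.png

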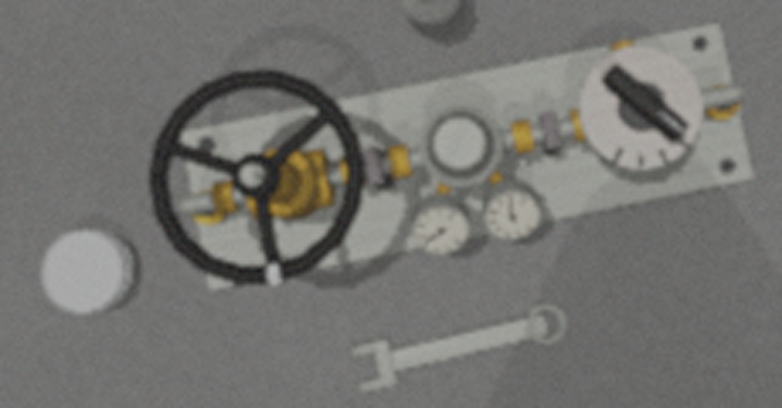

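View pics/scenez.png

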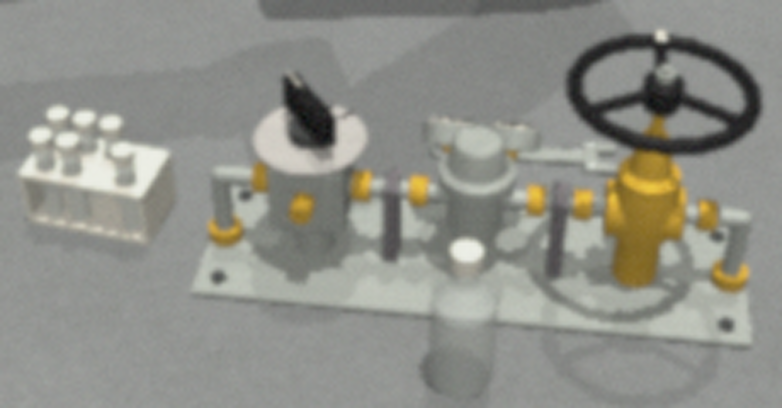

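```bash
cat > h.py <<'E'
import numpy as np, cv2
from plant import r
def P(n):
    m=r.camera_model(n); f=200/np.tan(np.radians(m['fov_y']/2))
    K=np.array([[f,0,m['cx']],[0,f,m['cy']],[0,0,1]])
    return K@np.c_[m['R'],m['t']]
def tri(a,b,Pa=None,Pb=None):
    Pa=P('top') if Pa is None else Pa; Pb=P('scene') if Pb is None else Pb
    X=cv2.triangulatePoints(Pa,Pb,np.float64(a),np.float64(b))[:,0]; return X[:3]/X[3]
def onz(Pm,uv,z):
    A=np.c_[Pm[:,0],Pm[:,1],-np.array([*uv,1])]; s=np.linalg.solve(A,-(Pm[:,2]*z+Pm[:,3])); return s[:2]
E
python3 - <<'E'
from h import *
zt=lambda u,v:(170+(u+.5)/3.4-.5,170+(v+.5)/3.4-.5)
zs=lambda u,v:(200+(u+.5)/3.4-.5,160+(v+.5)/3.4-.5)
for n,a,b in [('rimc',(257,177),(663,94)),('mark',(275,273),(661,37)),('nut',(257,172),(664,72)),('barA',(612,75),(328,138)),('barB',(682,135),(290,75)),
  ('rack corner? plate',(725,26),(193,291)),('bottle cap',(434,5),(466,250))]:
    print(n,tri(zt(*a),zs(*b)))
print('rim z.19 top',onz(P('top'),zt(257,177),.19),onz(P('scene'),zs(663,94),.19))
print('mark z.19',onz(P('top'),zt(275,273),.193),onz(P('scene'),zs(661,37),.193))
print('bar z.16',onz(P('top'),zt(645,104),.1615),onz(P('top'),zt(612,75),.1615),onz(P('top'),zt(682,135),.1615))
print('dishplate',onz(P('top'),zt(641,108),.121))
E
```

```text
rimc [0.52689329 0.21432831 0.18733303]
mark [0.4649055  0.20266479 0.19419748]
nut [0.52870221 0.21140335 0.20731193]
barA [ 0.59247299 -0.02039447  0.14063995]
barB [ 0.54837667 -0.06561322  0.15814544]
rack corner? plate [ 0.64703271 -0.12158878  0.00206554]
bottle cap [0.65041906 0.10262034 0.11372085]
rim z.19 top [0.52682087 0.21327073] [0.53037351 0.21495674]
mark z.19 [0.46508135 0.20164401] [0.46253821 0.2037442 ]
bar z.16 [ 0.56990275 -0.04177375] [ 0.5901932  -0.02032379] [ 0.54828467 -0.06574715]
dishplate [ 0.57149167 -0.0430197 ]
```

>>> carry_out:
  plan:
    - [0.005, 0.01, 0.03, 0, 0, -0.05]
    - [0.023, 0.031, 0.01, 0, 0, -0.05]
    - [0.023, 0.031, 0.01, 0, 0, -0.05]
    - [0.023, 0.031, 0.01, 0, 0, -0.05]
    - [0.023, 0.031, 0.01, 0, 0, -0.05]
    - [0.023, 0.031, 0.01, 0, 0, -0.05]
    - [0.023, 0.031, 0.01, 0, 0, -0.05]
    - [0.023, 0.031, 0.01, 0, 0, -0.05]
    - [0.023, 0.031, 0.01, 0, 0, -0.05]
    - [0.023, 0.031, 0.01, 0, 0, -0.05]
    - [0.023, 0.031, 0.01, 0, 0, -0.05]
    - [0.023, 0.031, 0, 0, 0, -0.05]
  fingers: 0.1
  force: 50

```text
time_s: 1.15
tcp_pos: [0.4597, -0.2791, 0.3548]
eef_rot: [179.2, -0.2, 160.7]
contact_force: [1.2, -0.6, 0.6]
gripper_width: 0.0393
```

>>> carry_out:
  plan:
    - [0.006, 0.041, 0, 0, 0, -0.05]
    - [0.006, 0.041, 0, 0, 0, -0.05]
    - [0.006, 0.041, 0, 0, 0, -0.05]
    - [0.006, 0.041, 0, 0, 0, -0.05]
    - [0.006, 0.041, 0, 0, 0, -0.05]
    - [0.006, 0.041, 0, 0, 0, -0.05]
    - [0.006, 0.041, 0, 0, 0, -0.05]
    - [0.006, 0.041, 0, 0, 0, -0.05]
    - [0.006, 0.041, 0, 0, 0, -0.05]
    - [0.006, 0.041, 0, 0, 0, -0.05]
    - [0.006, 0.041, 0, 0, 0, -0.05]
    - [0.003, 0.03, 0, 0, 0, -0.05]

```text
time_s: 2.15
tcp_pos: [0.5509, 0.1714, 0.3521]
eef_rot: [178.5, -3.5, 130.2]
contact_force: [0.9, 0.2, 0.6]
gripper_width: 0.0397
```

```bash
cat >> h.py <<'E'
from scipy.spatial.transform import Rotation as Ro
def Pw(s):
    m=r.camera_model('wrist'); f=200/np.tan(np.radians(m['fov_y']/2))
    K=np.array([[f,0,m['cx']],[0,f,m['cy']],[0,0,1]])
    T=np.eye(4); T[:3,:3]=Ro.from_euler('xyz',s['eef_rot'],degrees=True).as_matrix(); T[:3,3]=s['tcp_pos']
    return K@np.linalg.inv(T@m['mount'])[:3]
def snap(name):
    s=r.get_state(); im=r.capture('wrist'); cv2.imwrite(f'pics/{name}.png',im[:,:,::-1]); np.save(f'pics/{name}.npy',Pw(s))
    print(s['time_s'],s['tcp_pos'].round(4),s['eef_rot'].round(1),s['joints'].round(1),s['contact_force'].round(1),s['gripper_width'])
E
python3 -c "
from h import *
snap('w1')"
```

```text
2.15 [0.5509 0.1714 0.3521] [178.5  -3.5 130.2] [  34.1    8.2    1.6   -3.7  -82.3 -173.6] [0.9 0.2 0.6] 0.039729401450236713
```

View pics/w1.png

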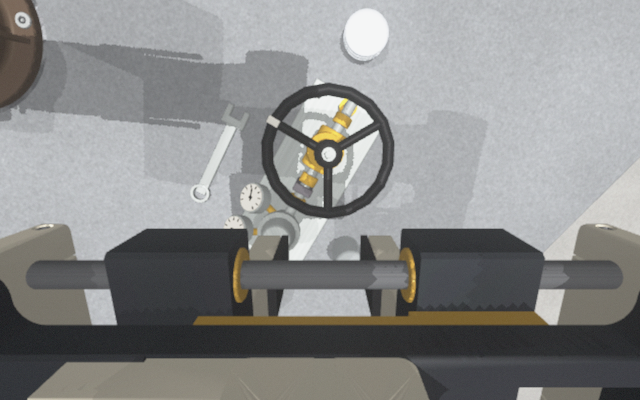

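```bash
python3 -c "
from h import *
p=np.load('pics/w1.npy')
print(onz(p,(328.5,154.5),.211),onz(p,(328,151),.19),'mark',onz(p,(274,121),.195))
zt=lambda u,v:(170+(u+.5)/3.4-.5,170+(v+.5)/3.4-.5)
print(tri(zt(257,172),(328.5,154.5),None,p))
"
```

```text
[0.52660083 0.21357476] [0.52508503 0.21591481] mark [0.46400309 0.20367978]
[0.52920788 0.21347603 0.18887775]
```

>>> carry_out:
  plan:
    - [-0.006, 0.012, -0.01, 0, 0.03, 0.09]
    - [-0.006, 0.012, -0.02, 0, 0.02, 0.09]
    - [-0.006, 0.012, -0.02, 0, 0, 0.09]
    - [0, 0, -0.02, 0, 0, 0]

```text
time_s: 2.53
tcp_pos: [0.537, 0.2116, 0.2811]
eef_rot: [-179.7, -5.6, 146.1]
contact_force: [0.2, 0.1, -0.4]
gripper_width: 0.0395
```

```bash
python3 -c "
from h import *
snap('w2')"
```

```text
2.5333 [0.537  0.2116 0.2811] [-179.7   -5.6  146.1] [  37.3   11.9   -2.2   -5.3  -78.1 -160. ] [ 0.2  0.1 -0.4] 0.039522877558382866
```

View pics/w2.png

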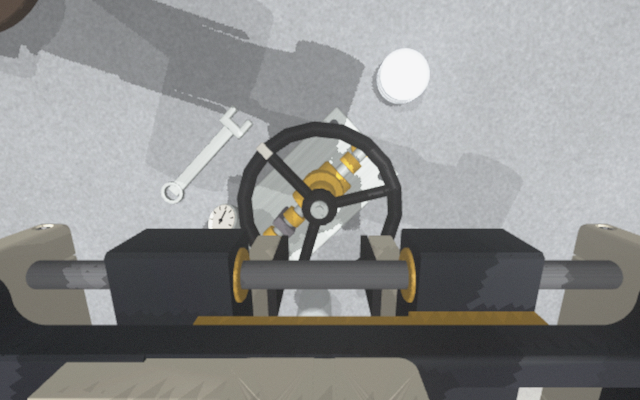

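```bash
cat >> h.py <<'E'
def corr(pos,yaw):
    s=r.get_state(); R=Ro.from_euler('xyz',s['eef_rot'],degrees=True)
    print('d',(np.array(pos)-s['tcp_pos']).round(4),'w',(Ro.from_euler('xyz',[180,0,yaw],degrees=True)*R.inv()).as_rotvec().round(4),'J',s['joints'].round(0)[[0,5]])
E
python3 -c "
from h import *
p1=np.load('pics/w1.npy');p=np.load('pics/w2.npy')
print(onz(p,(320,210),.211),onz(p,(265,152),.195),tri((328.5,154.5),(320,210),p1,p),tri((274,121),(265,152),p1,p))
corr((.528,.2135,.25),146)
"
```

```text
[0.52645385 0.21488091] [0.4644649  0.20274744] [0.52732918 0.21373978 0.20304754] [0.46523976 0.20398912 0.20296293]
d [-0.0072  0.0032 -0.0263] w [-0.0473 -0.0905  0.0031] J [  37. -160.]
```

>>> carry_out:
  plan:
    - [-0.005, 0.002, -0.015, -0.047, -0.09, 0]
    - [-0.003, 0.001, -0.01, 0, 0, 0]
    - [0, 0, 0, 0, 0, 0]

```text
time_s: 2.83
tcp_pos: [0.5241, 0.2096, 0.2456]
eef_rot: [-179.4, 0.0, 145.6]
contact_force: [0.2, -0.3, 0.7]
gripper_width: 0.0396
```

```bash
python3 -c "
from h import *
corr((.527,.2137,.198),146)
snap('w3')"
```

```text
d [ 0.0029  0.0041 -0.0476] w [ 0.0092 -0.006   0.0064] J [  42. -166.]
2.8333 [0.5241 0.2096 0.2456] [-179.4    0.   145.6] [  41.8    9.8  -11.5    0.2  -69.3 -166.2] [ 0.2 -0.3  0.7] 0.03958427061636473
```

View pics/w3.png

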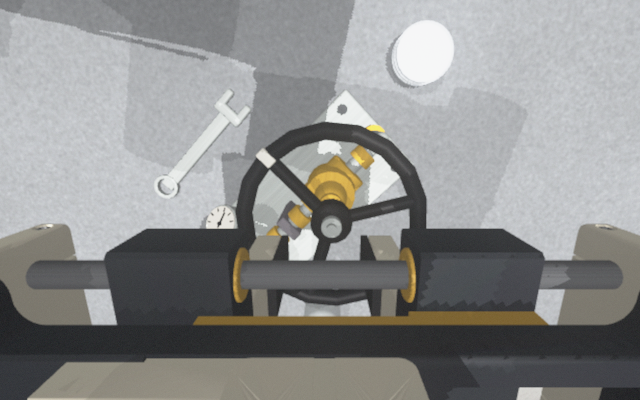

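```bash
python3 -c "
from h import *
p=np.load('pics/w3.npy'); print(onz(p,(331,226),.211))
"
```

```text
[0.52427507 0.21509144]
```

>>> carry_out:
  plan:
    - [0.003, 0.004, -0.012, 0.009, -0.006, 0]
    - [0, 0, -0.012, 0, 0, 0]
    - [0, 0, -0.012, 0, 0, 0]
    - [0, 0, -0.01, 0, 0, 0]
    - [0, 0, 0, 0, 0, 0]

```text
time_s: 3.3
tcp_pos: [0.5317, 0.2144, 0.2052]
eef_rot: [179.4, 0.1, 145.4]
contact_force: [0.2, 0.0, -0.0]
gripper_width: 0.0392
```

```bash
python3 -c "
from h import *
corr((.527,.2137,.197),146);print(r.get_state()['contact_force'])"
```

```text
d [-0.0047 -0.0007 -0.0082] w [-0.0073  0.007   0.0105] J [  41. -166.]
[ 0.24550493  0.0066912  -0.04840748]
```

>>> carry_out:
  plan:
    - [-0.004, -0.001, -0.004, -0.007, 0.007, 0]
    - [0, 0, -0.004, 0, 0, 0]
    - [0, 0, 0, 0, 0, 0]

```text
time_s: 3.55
tcp_pos: [0.5288, 0.2131, 0.1981]
eef_rot: [180.0, 0.0, 145.3]
contact_force: [-0.4, 0.5, -0.8]
gripper_width: 0.0395
```

```bash
python3 -c "
from h import *
corr((.527,.2137,.197),146);print(r.get_state()['contact_force'])"
```

```text
d [-0.0018  0.0006 -0.0011] w [-0.0002  0.0006  0.0121] J [  42. -166.]
[-0.42022172  0.47230004 -0.77687012]
```

Well placed. I'll close on the hub.

>>> carry_out:
  plan:
    - [-0.001, 0, -0.001, 0, 0, 0]
    - [0, 0, 0, 0, 0, 0]
    - [0, 0, 0, 0, 0, 0]
    - [0, 0, 0, 0, 0, 0]
    - [0, 0, 0, 0, 0, 0]
    - [0, 0, 0, 0, 0, 0]
  fingers: 1
  force: 45

```text
time_s: 4.05
tcp_pos: [0.53, 0.2139, 0.203]
eef_rot: [179.6, 0.3, 145.4]
contact_force: [0.2, 0.8, 0.1]
gripper_width: 0.0047
```

```bash
python3 -c "
from h import *
snap('w4');print(r.get_state()['moment'])"
```

```text
4.05 [0.53   0.2139 0.203 ] [179.6   0.3 145.4] [  41.7   11.5  -15.1    0.2  -62.9 -166.4] [0.2 0.8 0.1] 0.004666195621220422
[-0.07898548  0.0161192  -0.01214812]
```

View pics/w4.png

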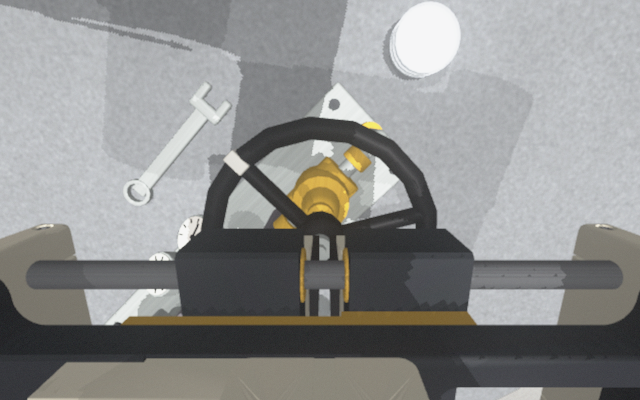

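The tips rode up off the hub, so that grip doesn't hold. I'll open, lift, and grip the rim through a window instead, moving round the circle with it.

>>> carry_out:
  plan:
    - [0, 0, 0, 0, 0, 0]
    - [0, 0, 0, 0, 0, 0]
    - [0, 0, 0, 0, 0, 0]
    - [0, 0, 0.01, 0, 0, 0]
    - [0, 0, 0.02, 0, 0, 0]
    - [-0.012, -0.018, 0.005, 0, 0, 0.04]
    - [-0.012, -0.018, 0, 0, 0, 0.04]
    - [-0.01, -0.018, 0, 0, 0, 0]
    - [0, 0, 0, 0, 0, 0]
  fingers: 0.1
  force: 15

```text
time_s: 4.85
tcp_pos: [0.4948, 0.1587, 0.2404]
eef_rot: [179.8, 0.3, 150.3]
contact_force: [-0.0, 0.7, -0.8]
gripper_width: 0.0392
```

```bash
python3 -c "
from h import *
corr((.495,.1583,.172),150);snap('w5')"
```

```text
d [ 0.0002 -0.0004 -0.0684] w [-0.0005  0.0057 -0.0052] J [  40. -159.]
4.85 [0.4948 0.1587 0.2404] [179.8   0.3 150.3] [  39.6    5.1  -17.8    0.2  -66.9 -159.4] [-0.   0.7 -0.8] 0.03916524036723929
```

View pics/w5.png

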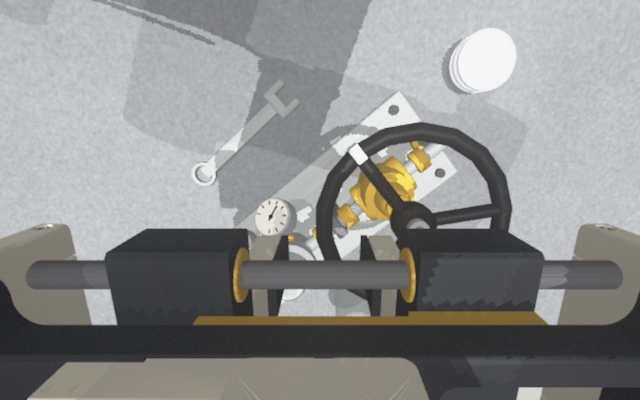

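>>> carry_out:
  plan:
    - [0, 0, -0.016, 0, 0.005, 0]
    - [0, 0, -0.016, 0, 0, 0]
    - [0, 0, -0.016, 0, 0, 0]
    - [0, 0, -0.016, 0, 0, 0]
    - [0, 0, 0, 0, 0, 0]

```text
time_s: 5.32
tcp_pos: [0.4988, 0.1621, 0.1786]
eef_rot: [179.5, 0.3, 150.2]
contact_force: [0.6, -0.2, -0.7]
gripper_width: 0.0397
```

>>> carry_out:
  plan:
    - [0, 0, 0, 0, 0, 0]
    - [0, 0, 0, 0, 0, 0]
    - [0, 0, 0, 0, 0, 0]
    - [0, 0, 0, 0, 0, 0]
  fingers: 1

```text
time_s: 5.65
tcp_pos: [0.4985, 0.1608, 0.18]
eef_rot: [179.9, 0.2, 150.3]
contact_force: [-4.8, -17.8, 0.1]
gripper_width: 0.0182
```

```bash
python3 -c "
from h import *
corr((.495,.1583,.172),150);snap('w6')"
```

```text
d [-0.0035 -0.0025 -0.008 ] w [ 0.0007  0.0044 -0.0045] J [  40. -159.]
5.65 [0.4985 0.1608 0.18  ] [179.9   0.2 150.3] [  39.5    8.3  -22.4    0.2  -59.1 -159.4] [ -4.8 -17.8   0.1] 0.01823515509907379
```

View pics/w6.png

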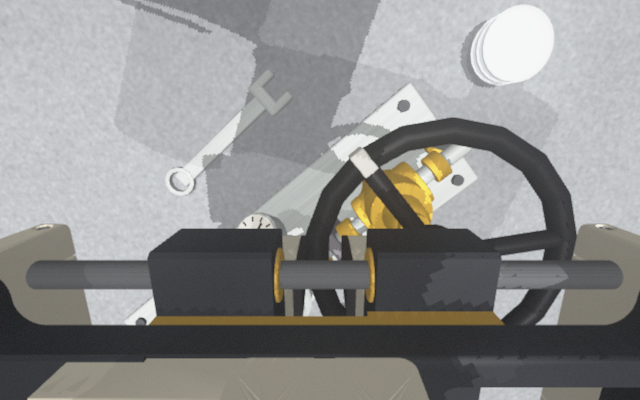

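>>> carry_out:
  plan:
    - [-0.003, -0.003, -0.004, 0, 0, 0]
    - [0, 0, -0.002, 0, 0, 0]
    - [0, 0, 0, 0, 0, 0]
    - [0, 0, 0, 0, 0, 0]

```text
time_s: 6.03
tcp_pos: [0.4974, 0.1574, 0.1791]
eef_rot: [179.7, 0.5, 150.3]
contact_force: [2.6, 0.7, -8.5]
gripper_width: 0.0113
```

```bash
python3 -c "
from h import *
corr((.495,.1583,.172),150)"
```

```text
d [-0.0024  0.0009 -0.0071] w [-0.0008  0.0101 -0.005 ] J [  39. -159.]
```

```bash
cat >> h.py <<'E'
AX=np.array([.527,.2137])
def arc(n,step,ax=AX,R=.064,lag=0.0,z=None):
    s=r.get_state(); d=s['tcp_pos'][:2]-ax; a=np.arctan2(d[1],d[0]); yaw=s['eef_rot'][2]
    print('t',s['time_s'],'ang',np.degrees(a).round(1)%360,'rad',np.hypot(*d).round(4),'yaw-90',(yaw-90)%360,'z',s['tcp_pos'][2].round(4),'F',s['contact_force'].round(1),'M',s['moment'].round(2),'w',s['gripper_width'].round(4),'J',s['joints'].round(0)[[0,5]])
    out=[];cur=d;al=a
    for k in range(n):
        al2=al+step; p=R*np.array([np.cos(al2),np.sin(al2)]); dd=p-cur; cur=p; al=al2
        out.append([round(float(dd[0]),4),round(float(dd[1]),4),0,0,0,round(step,3)])
    print(out)
E
python3 -c "
from h import *
arc(6,.1)"
```

```text
Traceback (most recent call last):
  File "h.py", line 27, in arc
    print('t',s['time_s'],'ang',np.degrees(a).round(1)%360,'rad',np.hypot(*d).round(4),'yaw-90',(yaw-90)%360,'z',s['tcp_pos'][2].round(4),'F',s['contact_force'].round(1),'M',s['moment'].round(2),'w',s['gripper_width'].round(4),'J',s['joints'].round(0)[[0,5]])
                                                                                                                                                                                                       ^^^^^^^^^^^^^^^^^^^^^^^^
AttributeError: 'float' object has no attribute 'round'
```

```bash
sed -i "s/s\['gripper_width'\].round(4)/round(s['gripper_width'],4)/" h.py
python3 -c "
from h import *
arc(6,.1)"
```

```text
t 6.0333 ang 242.2 rad 0.0636 yaw-90 60.285370389119464 z 0.1791 F [ 2.6  0.7 -8.5] M [ 0.14 -0.85  0.  ] w 0.0113 J [  39. -159.]
[[0.0056, -0.003, 0, 0, 0, 0.1], [0.006, -0.0021, 0, 0, 0, 0.1], [0.0062, -0.0015, 0, 0, 0, 0.1], [0.0063, -0.0009, 0, 0, 0, 0.1], [0.0064, -0.0002, 0, 0, 0, 0.1], [0.0064, 0.0004, 0, 0, 0, 0.1]]
```

>>> carry_out:
  plan:
    - [0.0056, -0.003, 0, 0, 0, 0.1]
    - [0.006, -0.0021, 0, 0, 0, 0.1]
    - [0.0062, -0.0015, 0, 0, 0, 0.1]
    - [0.0063, -0.0009, 0, 0, 0, 0.1]
    - [0.0064, -0.0002, 0, 0, 0, 0.1]
    - [0.0064, 0.0004, 0, 0, 0, 0.1]

```text
time_s: 6.53
tcp_pos: [0.5333, 0.1506, 0.1791]
eef_rot: [179.6, 0.3, -174.1]
contact_force: [-0.4, 1.6, -3.9]
gripper_width: 0.0112
```

```bash
python3 -c "
from h import *
arc(12,.115);snap('w7')"
```

```text
t 6.5333 ang 275.7 rad 0.0634 yaw-90 95.8858616809149 z 0.1791 F [-0.4  1.6 -3.9] M [ 0.56  0.04 -0.18] w 0.0112 J [  36. -120.]
[[0.0073, 0.0006, 0, 0, 0, 0.115], [0.0071, 0.002, 0, 0, 0, 0.115], [0.0068, 0.0028, 0, 0, 0, 0.115], [0.0064, 0.0035, 0, 0, 0, 0.115], [0.006, 0.0043, 0, 0, 0, 0.115], [0.0055, 0.0049, 0, 0, 0, 0.115], [0.0049, 0.0055, 0, 0, 0, 0.115], [0.0042, 0.006, 0, 0, 0, 0.115], [0.0035, 0.0065, 0, 0, 0, 0.115], [0.0027, 0.0068, 0, 0, 0, 0.115], [0.0019, 0.0071, 0, 0, 0, 0.115], [0.0011, 0.0073, 0, 0, 0, 0.115]]
6.5333 [0.5333 0.1506 0.1791] [ 179.6    0.3 -174.1] [  35.9   11.1  -18.8   -0.2  -59.6 -119.9] [-0.4  1.6 -3.9] 0.011175919815283198
```

View pics/w7.png

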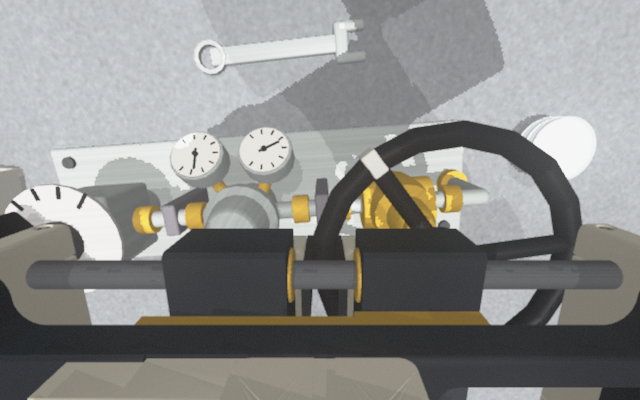

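The wheel turns with the grip: the mark, near (375,163), sits almost where it did relative to the tool. I'll carry on round.

>>> carry_out:
  plan:
    - [0.0073, 0.0006, 0, 0, 0, 0.115]
    - [0.0071, 0.002, 0, 0, 0, 0.115]
    - [0.0068, 0.0028, 0, 0, 0, 0.115]
    - [0.0064, 0.0035, 0, 0, 0, 0.115]
    - [0.006, 0.0043, 0, 0, 0, 0.115]
    - [0.0055, 0.0049, 0, 0, 0, 0.115]
    - [0.0049, 0.0055, 0, 0, 0, 0.115]
    - [0.0042, 0.006, 0, 0, 0, 0.115]
    - [0.0035, 0.0065, 0, 0, 0, 0.115]
    - [0.0027, 0.0068, 0, 0, 0, 0.115]
    - [0.0019, 0.0071, 0, 0, 0, 0.115]
    - [0.0011, 0.0073, 0, 0, 0, 0.115]

```text
time_s: 7.58
tcp_pos: [0.5893, 0.2105, 0.179]
eef_rot: [179.2, -0.1, -93.3]
contact_force: [-2.7, -1.4, -0.7]
gripper_width: 0.0115
```

```bash
python3 -c "
from h import *
arc(12,.115)"
```

```text
t 7.5833 ang 357.1 rad 0.0624 yaw-90 176.6551256890455 z 0.179 F [-2.7 -1.4 -0.7] M [-0.16  1.03 -0.11] w 0.0115 J [ 37. -40.]
[[0.0016, 0.0073, 0, 0, 0, 0.115], [-0.0009, 0.0073, 0, 0, 0, 0.115], [-0.0017, 0.0072, 0, 0, 0, 0.115], [-0.0025, 0.0069, 0, 0, 0, 0.115], [-0.0033, 0.0066, 0, 0, 0, 0.115], [-0.004, 0.0061, 0, 0, 0, 0.115], [-0.0047, 0.0056, 0, 0, 0, 0.115], [-0.0053, 0.0051, 0, 0, 0, 0.115], [-0.0059, 0.0044, 0, 0, 0, 0.115], [-0.0064, 0.0037, 0, 0, 0, 0.115], [-0.0067, 0.003, 0, 0, 0, 0.115], [-0.007, 0.0022, 0, 0, 0, 0.115]]
```

>>> carry_out:
  plan:
    - [0.0014, 0.0073, 0, 0, 0, 0.115]
    - [-0.0009, 0.0073, 0, 0, 0, 0.115]
    - [-0.0017, 0.0072, 0, 0, 0, 0.115]
    - [-0.0025, 0.0069, 0, 0, 0, 0.115]
    - [-0.0033, 0.0066, 0, 0, 0, 0.115]
    - [-0.004, 0.0061, 0, 0, 0, 0.115]
    - [-0.0047, 0.0056, 0, 0, 0, 0.115]
    - [-0.0053, 0.0051, 0, 0, 0, 0.115]
    - [-0.0059, 0.0044, 0, 0, 0, 0.115]
    - [-0.0064, 0.0037, 0, 0, 0, 0.115]
    - [-0.0067, 0.003, 0, 0, 0, 0.115]
    - [-0.007, 0.0022, 0, 0, 0, 0.115]

```text
time_s: 8.58
tcp_pos: [0.5383, 0.2749, 0.1791]
eef_rot: [178.4, -0.4, -12.4]
contact_force: [2.0, -3.1, -3.4]
gripper_width: 0.0116
```

```bash
python3 -c "
from h import *
arc(12,.115)"
```

```text
t 8.5833 ang 79.5 rad 0.0623 yaw-90 257.64239919158763 z 0.1791 F [ 2.  -3.1 -3.4] M [-1.21 -0.56 -0.  ] w 0.0116 J [46. 31.]
[[-0.007, 0.0026, 0, 0, 0, 0.115], [-0.0074, 0.0001, 0, 0, 0, 0.115], [-0.0073, -0.0008, 0, 0, 0, 0.115], [-0.0072, -0.0016, 0, 0, 0, 0.115], [-0.0069, -0.0024, 0, 0, 0, 0.115], [-0.0066, -0.0032, 0, 0, 0, 0.115], [-0.0062, -0.0039, 0, 0, 0, 0.115], [-0.0057, -0.0046, 0, 0, 0, 0.115], [-0.0052, -0.0053, 0, 0, 0, 0.115], [-0.0045, -0.0058, 0, 0, 0, 0.115], [-0.0038, -0.0063, 0, 0, 0, 0.115], [-0.0031, -0.0067, 0, 0, 0, 0.115]]
```

>>> carry_out:
  plan:
    - [-0.007, 0.0026, 0, 0, 0, 0.115]
    - [-0.0074, 0.0001, 0, 0, 0, 0.115]
    - [-0.0073, -0.0008, 0, 0, 0, 0.115]
    - [-0.0072, -0.0016, 0, 0, 0, 0.115]
    - [-0.0069, -0.0024, 0, 0, 0, 0.115]
    - [-0.0066, -0.0032, 0, 0, 0, 0.115]
    - [-0.0062, -0.0039, 0, 0, 0, 0.115]
    - [-0.0057, -0.0046, 0, 0, 0, 0.115]
    - [-0.0052, -0.0053, 0, 0, 0, 0.115]
    - [-0.0045, -0.0058, 0, 0, 0, 0.115]
    - [-0.0038, -0.0063, 0, 0, 0, 0.115]
    - [-0.0031, -0.0067, 0, 0, 0, 0.115]

```text
time_s: 9.58
tcp_pos: [0.4675, 0.2345, 0.1792]
eef_rot: [177.7, -0.8, 68.9]
contact_force: [7.6, -1.0, -10.0]
gripper_width: 0.0115
```

```bash
python3 -c "
from h import *
arc(9,.115);corr((0,0,0),70);snap('w8')"
```

```text
t 9.5833 ang 160.8 rad 0.0631 yaw-90 338.9293232700943 z 0.1792 F [  7.6  -1.  -10. ] M [-0.34 -2.42 -0.03] w 0.0115 J [ 50. 108.]
[[-0.0029, -0.0068, 0, 0, 0, 0.115], [-0.0012, -0.0073, 0, 0, 0, 0.115], [-0.0004, -0.0073, 0, 0, 0, 0.115], [0.0005, -0.0073, 0, 0, 0, 0.115], [0.0013, -0.0072, 0, 0, 0, 0.115], [0.0021, -0.007, 0, 0, 0, 0.115], [0.0029, -0.0067, 0, 0, 0, 0.115], [0.0037, -0.0064, 0, 0, 0, 0.115], [0.0044, -0.0059, 0, 0, 0, 0.115]]
d [-0.4675 -0.2345 -0.1792] w [0.0014 0.0417 0.0189] J [ 50. 108.]
9.5833 [0.4675 0.2345 0.1792] [177.7  -0.8  68.9] [ 49.6   7.1 -24.8   2.3 -56.6 108.1] [  7.6  -1.  -10. ] 0.011530269626390616
```

View pics/w8.png

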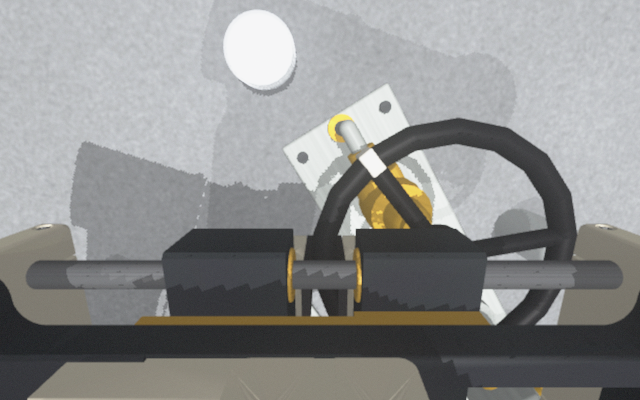

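>>> carry_out:
  plan:
    - [-0.0029, -0.0068, 0, 0, 0.02, 0.11]
    - [-0.0012, -0.0073, 0, 0, 0.02, 0.11]
    - [-0.0004, -0.0073, 0, 0, 0, 0.115]
    - [0.0005, -0.0073, 0, 0, 0, 0.115]
    - [0.0013, -0.0072, 0, 0, 0, 0.115]
    - [0.0021, -0.007, 0, 0, 0, 0.115]
    - [0.0029, -0.0067, 0, 0, 0, 0.115]
    - [0, 0, 0, 0, 0, 0]

```text
time_s: 10.3
tcp_pos: [0.4704, 0.1845, 0.1793]
eef_rot: [179.8, -0.6, 116.0]
contact_force: [3.4, -2.4, -5.9]
gripper_width: 0.0114
```

```bash
python3 -c "
from h import *
arc(1,.115);corr((0,0,0),120)"
```

```text
t 10.3 ang 207.3 rad 0.0637 yaw-90 26.00545630611603 z 0.1793 F [ 3.4 -2.4 -5.9] M [-0.89 -1.44 -0.05] w 0.0114 J [ 43. 163.]
[[0.0035, -0.0065, 0, 0, 0, 0.115]]
d [-0.4704 -0.1845 -0.1793] w [-0.0108 -0.0011  0.0697] J [ 43. 163.]
```

Wheel now at about 325°, with joint 6 near its limit. I'll release, lift, unwind by half a turn and regrip.

>>> carry_out:
  plan:
    - [0, 0, 0, 0, 0, 0]
    - [0, 0, 0, 0, 0, 0]
    - [0, 0, 0, 0, 0, 0]
    - [0, 0, 0.02, 0, 0, 0]
    - [0, 0, 0.025, 0, 0, 0]
    - [0, 0, 0.015, 0, 0, -0.12]
    - [0, 0, 0, 0, 0, -0.12]
    - [0, 0, 0, 0, 0, -0.12]
    - [0, 0, 0, 0, 0, -0.12]
    - [0, 0, 0, 0, 0, -0.12]
    - [0, 0, 0, 0, 0, -0.12]
    - [0, 0, 0, 0, 0, -0.12]
  fingers: 0.1

```text
time_s: 11.3
tcp_pos: [0.4708, 0.1885, 0.2487]
eef_rot: [179.4, -0.9, 65.1]
contact_force: [-0.7, 0.5, -0.3]
gripper_width: 0.0395
```

>>> carry_out:
  plan:
    - [0, 0, 0, 0, 0, -0.12]
    - [0, 0, 0, 0, 0, -0.12]
    - [0, 0, 0, 0, 0, -0.12]
    - [0, 0, 0, 0, 0, -0.12]
    - [0, 0, 0, 0, 0, -0.12]
    - [0, 0, 0, 0, 0, -0.12]
    - [0, 0, 0, 0, 0, -0.12]
    - [0, 0, 0, 0, 0, -0.12]
    - [0, 0, 0, 0, 0, -0.12]
    - [0, 0, 0, 0, 0, -0.12]
    - [0, 0, 0, 0, 0, -0.12]
    - [0, 0, 0, 0, 0, -0.12]

```text
time_s: 12.3
tcp_pos: [0.4703, 0.1939, 0.2553]
eef_rot: [179.6, -1.5, -20.9]
contact_force: [-0.7, 0.1, 0.1]
gripper_width: 0.0392
```

>>> carry_out:
  plan:
    - [0, 0, 0, 0, 0, -0.12]
    - [0, 0, 0, 0, 0, -0.12]
    - [0, 0, 0, 0, 0, -0.12]
    - [0, 0, 0, 0, 0, -0.12]
    - [0, 0, 0, 0, 0, -0.12]
    - [0, 0, 0, 0, 0, -0.12]
    - [0, 0, 0, 0, 0, -0.05]
    - [0, 0, 0, 0, 0, 0]

```text
time_s: 12.97
tcp_pos: [0.4699, 0.1976, 0.2593]
eef_rot: [180.0, -1.5, -67.5]
contact_force: [-0.4, 0.1, 0.5]
gripper_width: 0.0396
```

```bash
python3 -c "
from h import *
a=np.radians(207.3)
corr((.527+.064*np.cos(a),.2137+.064*np.sin(a),.179),-63);snap('w9')"
```

```text
d [ 0.0002 -0.0133 -0.0803] w [0.0242 0.0108 0.0779] J [ 46. -24.]
12.9667 [0.4699 0.1976 0.2593] [180.   -1.5 -67.5] [ 46.    3.6 -17.4   1.5 -69.6 -24. ] [-0.4  0.1  0.5] 0.039638455361422395
```

View pics/w9.png

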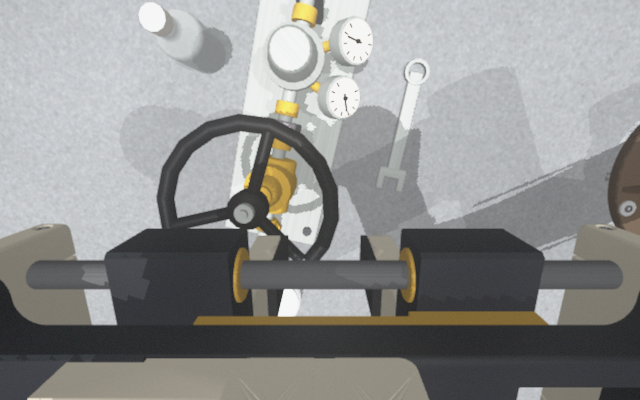

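>>> carry_out:
  plan:
    - [0.0015, -0.009, -0.015, 0.024, 0.011, 0.08]
    - [0.0015, -0.009, -0.01, 0, 0, 0.08]
    - [0, 0, 0, 0, 0, 0]

```text
time_s: 13.27
tcp_pos: [0.4732, 0.1809, 0.2351]
eef_rot: [-179.8, 0.1, -57.4]
contact_force: [-0.5, -0.5, -0.4]
gripper_width: 0.0394
```

```bash
python3 -c "
from h import *
a=np.radians(212)
corr((.527+.064*np.cos(a),.2137+.064*np.sin(a),.179),-58)"
```

```text
d [-0.0005 -0.0011 -0.0561] w [-0.0034  0.0022 -0.0098] J [ 43. -11.]
```

>>> carry_out:
  plan:
    - [-0.001, -0.002, -0.017, 0, 0, 0]
    - [-0.001, -0.001, -0.017, 0, 0, 0]
    - [-0.001, -0.001, -0.017, 0, 0, 0]
    - [0, 0, 0, 0, 0, 0]

```text
time_s: 13.6
tcp_pos: [0.4712, 0.1781, 0.1856]
eef_rot: [-179.5, 0.1, -57.8]
contact_force: [-0.6, -0.5, -0.1]
gripper_width: 0.0396
```

```bash
python3 -c "
from h import *
a=np.radians(212)
corr((.527+.064*np.cos(a),.2137+.064*np.sin(a),.178),-58);print(r.get_state()['contact_force'])"
```

```text
d [ 0.0015  0.0017 -0.0076] w [-0.0056  0.0065 -0.0039] J [ 43. -11.]
[-0.64138163 -0.54071262 -0.13949949]
```

>>> carry_out:
  plan:
    - [0.0015, 0.0017, -0.007, 0, 0, 0]
    - [0, 0, 0, 0, 0, 0]

```text
time_s: 13.77
tcp_pos: [0.4734, 0.1808, 0.1797]
eef_rot: [-179.5, 0.0, -57.8]
contact_force: [-0.9, 0.1, -0.2]
gripper_width: 0.0398
```

>>> carry_out:
  plan:
    - [0, 0, 0, 0, 0, 0]
    - [0, 0, 0, 0, 0, 0]
    - [0, 0, 0, 0, 0, 0]
    - [0, 0, 0, 0, 0, 0]
    - [0, 0, 0, 0, 0, 0]
    - [0, 0, 0, 0, 0, 0]
  fingers: 1

```text
time_s: 14.27
tcp_pos: [0.4724, 0.1805, 0.1824]
eef_rot: [-179.6, 0.0, -57.9]
contact_force: [5.1, 3.1, -5.3]
gripper_width: 0.0125
```

```bash
python3 -c "
from h import *
arc(5,.115);snap('w10')"
```

```text
t 14.2667 ang 211.3 rad 0.0639 yaw-90 212.08859691733704 z 0.1824 F [ 5.1  3.1 -5.3] M [ 0.89 -1.96 -0.19] w 0.0125 J [ 43. -11.]
[[0.0041, -0.0061, 0, 0, 0, 0.115], [0.0048, -0.0055, 0, 0, 0, 0.115], [0.0054, -0.0049, 0, 0, 0, 0.115], [0.006, -0.0043, 0, 0, 0, 0.115], [0.0064, -0.0036, 0, 0, 0, 0.115]]
14.2667 [0.4724 0.1805 0.1824] [-179.6    0.   -57.9] [ 43.3   6.3 -24.4   0.1 -58.9 -11.2] [ 5.1  3.1 -5.3] 0.012511377714694861
```

View pics/w10.png

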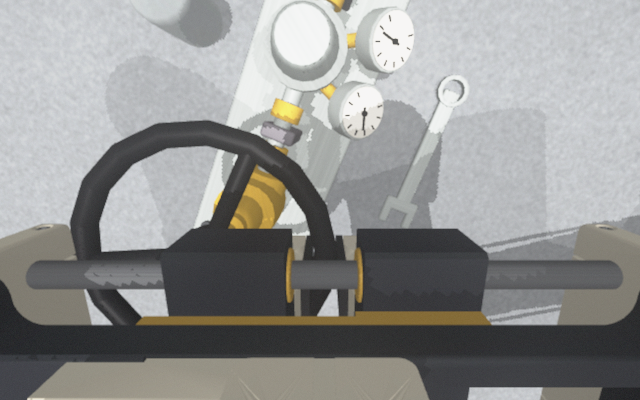

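>>> carry_out:
  plan:
    - [0.0041, -0.0061, 0, 0, 0, 0.12]
    - [0.0048, -0.0055, 0, 0, 0, 0.12]
    - [0.0054, -0.0049, 0, 0, 0, 0.12]
    - [0.006, -0.0043, 0, 0, 0, 0.12]
    - [0.0064, -0.0036, 0, 0, 0, 0.12]
    - [0, 0, 0, 0, 0, 0]

```text
time_s: 14.82
tcp_pos: [0.5006, 0.1557, 0.1824]
eef_rot: [-179.5, 0.0, -22.1]
contact_force: [3.4, -2.2, -2.7]
gripper_width: 0.0122
```

```bash
python3 -c "
from h import *
arc(1,.115)
cv2.imwrite('pics/top1.png',r.capture('top')[:,:,::-1])
a=cv2.imread('pics/top1.png'); cv2.imwrite('pics/topz1.png',cv2.resize(a[170:290,170:400],None,fx=3.4,fy=3.4,interpolation=cv2.INTER_CUBIC))
cv2.imwrite('pics/sc1.png',r.capture('scene')[:,:,::-1])
a=cv2.imread('pics/sc1.png'); cv2.imwrite('pics/scenez1.png',cv2.resize(a[160:280,200:430],None,fx=3.4,fy=3.4,interpolation=cv2.INTER_CUBIC))
"
```

```text
t 14.8167 ang 245.5 rad 0.0637 yaw-90 247.87732915352794 z 0.1824 F [ 3.4 -2.2 -2.7] M [-0.93 -1.17 -0.24] w 0.0122 J [39. 30.]
[[0.0067, -0.0029, 0, 0, 0, 0.115]]
```

View pics/topz1.png

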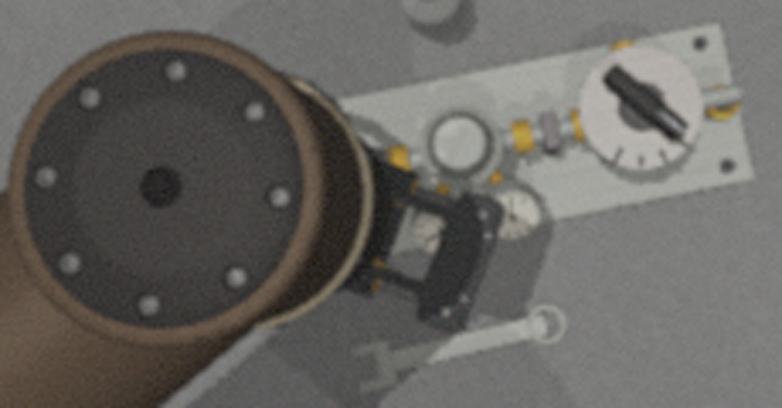

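View pics/scenez1.png

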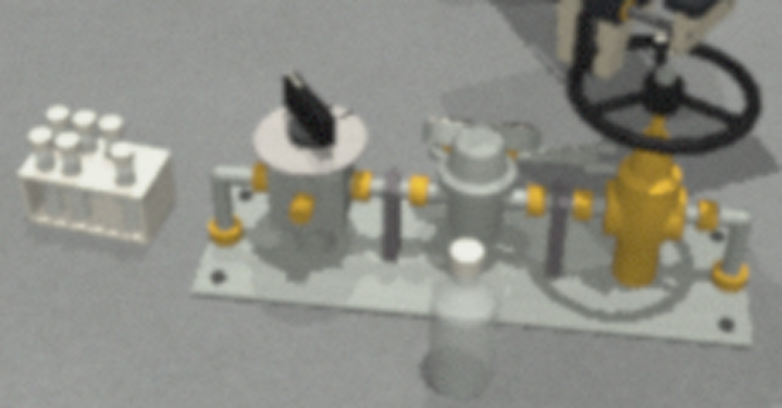

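The mark is back at its starting pixel, (661,39) now against (661,37) before. I'll release, lift and go to the selector.

>>> carry_out:
  plan:
    - [0, 0, 0, 0, 0, 0]
    - [0, 0, 0, 0, 0, 0]
    - [0, 0, 0, 0, 0, 0]
    - [0, 0, 0.02, 0, 0, 0]
    - [0, 0, 0.025, 0, 0, 0]
    - [0, 0, 0.015, 0, 0, 0.1]
    - [0.01, -0.028, 0, 0, 0, 0.12]
    - [0.01, -0.028, 0, 0, 0, 0.12]
    - [0.01, -0.028, 0, 0, 0, 0.12]
    - [0.01, -0.028, 0, 0, 0, 0.12]
    - [0.01, -0.028, 0, 0, 0, 0.12]
    - [0.01, -0.028, 0, 0, 0, 0.12]
  fingers: 0.1

```text
time_s: 15.92
tcp_pos: [0.5584, -0.0093, 0.2491]
eef_rot: [-179.4, -0.4, 24.9]
contact_force: [0.0, -0.5, -0.3]
gripper_width: 0.0396
```

```bash
python3 -c "
from h import *
corr((.570,-.042,.22),47)
cv2.imwrite('pics/top2.png',r.capture('top')[:,:,::-1])
a=cv2.imread('pics/top2.png'); cv2.imwrite('pics/topz2.png',cv2.resize(a[170:290,170:400],None,fx=3.4,fy=3.4,interpolation=cv2.INTER_CUBIC))
snap('w11')
"
```

```text
d [ 0.0116 -0.0327 -0.0291] w [-0.0131 -0.0013  0.3853] J [19. 97.]
15.9667 [ 0.5595 -0.013   0.2489] [-179.4   -0.3   25.8] [ 18.3   8.9 -11.9  -0.7 -69.   97.7] [ 2.4 -1.7  0.5] 0.03931636125903149
```

View pics/topz2.png

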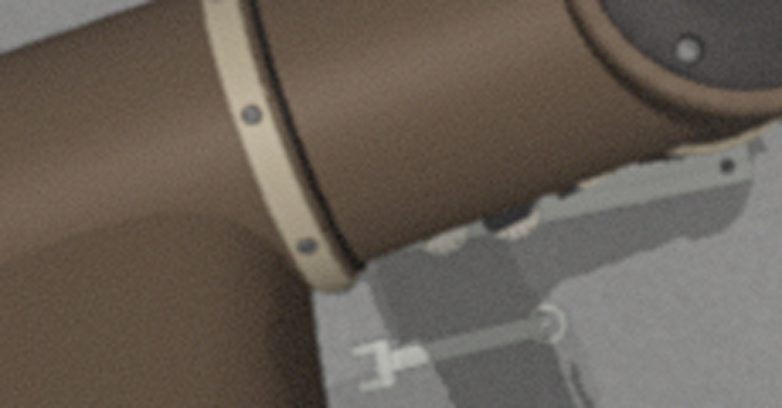

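View pics/w11.png

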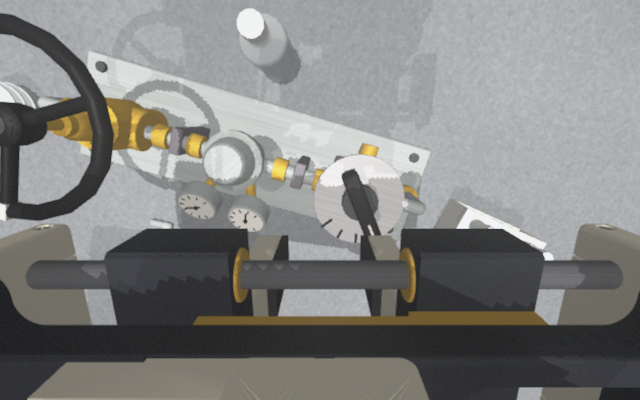

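```bash
python3 -c "
from h import *
p=np.load('pics/w11.npy')
m=onz(p,(3,212),.195);h=onz(p,(6,127),.21);print('mark',m,h,np.degrees(np.arctan2(*(m-AX)[::-1])))
a=onz(p,(351,173),.1615);b=onz(p,(374,232),.1615);print('bar',a,b,(a+b)/2,np.degrees(np.arctan2(*(b-a)[::-1])))
print('plate',onz(p,(360,200),.121))
"
```

```text
mark [0.46235015 0.20254632] [0.53148837 0.19854186] -170.2114340901518
bar [ 0.59542515 -0.01819488] [ 0.55890424 -0.05877789] [ 0.57716469 -0.03848639] -131.98424869520244
plate [ 0.57152904 -0.04352183]
```

>>> carry_out:
  plan:
    - [0.004, -0.01, -0.005, -0.01, 0, 0.1]
    - [0.004, -0.01, -0.005, 0, 0, 0.1]
    - [0.002, -0.008, -0.005, 0, 0, 0.09]
    - [0, 0, 0, 0, 0, 0.07]
    - [0, 0, 0, 0, 0, 0]

```text
time_s: 16.43
tcp_pos: [0.5687, -0.0396, 0.2338]
eef_rot: [-179.8, -0.1, 45.5]
contact_force: [0.4, 0.1, 0.2]
gripper_width: 0.0393
```

```bash
python3 -c "
from h import *
corr((.570,-.042,.22),47)
snap('w12')
"
```

```text
d [ 0.0013 -0.0024 -0.0138] w [-0.0036 -0.0002  0.0255] J [ 16. 120.]
16.4333 [ 0.5687 -0.0396  0.2338] [-1.798e+02 -1.000e-01  4.550e+01] [ 15.5  10.5 -12.1  -0.2 -67.4 120.1] [0.4 0.1 0.2] 0.03932210431457481
```

View pics/w12.png

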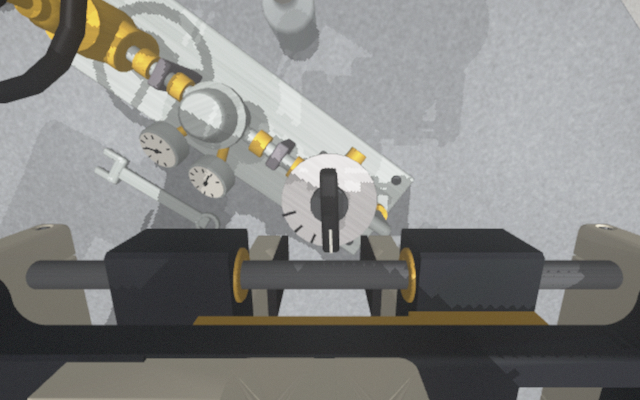

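```bash
python3 -c "
from h import *
p=np.load('pics/w12.npy');q=np.load('pics/w11.npy')
a=onz(p,(330,169),.1615);b=onz(p,(333,251),.1615);print('bar',a,b,(a+b)/2,np.hypot(*(a-b)),np.degrees(np.arctan2(*(b-a)[::-1])))
print('tops',tri((351,173),(330,169.5),q,p))
print('plate',onz(p,(330,203),.121))
"
```

```text
bar [ 0.59626427 -0.01693764] [ 0.55128236 -0.06670494] [ 0.57377331 -0.04182129] 0.06708319970485195 -132.10868237462208
tops [ 0.60005009 -0.01210481  0.20526913]
plate [ 0.57078086 -0.04408642]
```

>>> carry_out:
  plan:
    - [0.002, -0.003, -0.016, 0, 0, 0.04]
    - [0, 0, -0.016, 0, 0, 0]
    - [0, 0, -0.016, 0, 0, 0]
    - [0, 0, -0.016, 0, 0, 0]
    - [0, 0, 0, 0, 0, 0]

```text
time_s: 16.9
tcp_pos: [0.5713, -0.0391, 0.1705]
eef_rot: [180.0, -0.4, 46.7]
contact_force: [-0.1, 0.5, -0.9]
gripper_width: 0.0397
```

```bash
python3 -c "
from h import *
corr((.571,-.042,.137),48)
print(r.get_state()['contact_force'])
snap('w13')
"
```

```text
d [-0.0003 -0.0029 -0.0335] w [-0.0056  0.0055  0.0233] J [ 16. 121.]
[-0.08167754  0.47583496 -0.86968904]
16.9 [ 0.5713 -0.0391  0.1705] [180.   -0.4  46.7] [ 15.5  13.3 -17.2  -0.3 -59.2 121.3] [-0.1  0.5 -0.9] 0.03965598027268599
```

View pics/w13.png

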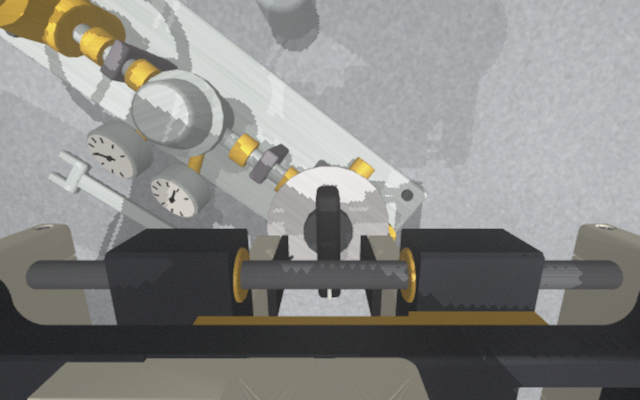

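>>> carry_out:
  plan:
    - [-0.001, -0.003, -0.012, 0, 0.005, 0.02]
    - [0, 0, -0.012, 0, 0, 0]
    - [0, 0, -0.008, 0, 0, 0]
    - [0, 0, 0, 0, 0, 0]

```text
time_s: 17.28
tcp_pos: [0.5733, -0.0408, 0.143]
eef_rot: [179.9, -0.6, 47.8]
contact_force: [0.2, -0.3, -0.1]
gripper_width: 0.0392
```

>>> carry_out:
  plan:
    - [0, 0, 0, 0, 0, 0]
    - [0, 0, 0, 0, 0, 0]
    - [0, 0, 0, 0, 0, 0]
    - [0, 0, 0, 0, 0, 0]
    - [0, 0, 0, 0, 0, 0]
    - [0, 0, 0, 0, 0, 0]
  fingers: 1
  force: 30

```text
time_s: 17.78
tcp_pos: [0.574, -0.0399, 0.1455]
eef_rot: [179.9, -0.7, 47.7]
contact_force: [3.2, -2.6, -7.0]
gripper_width: 0.0138
```

```bash
python3 -c "
from h import *
corr((.571,-.042,.137),48)
s=r.get_state();print(s['contact_force'],s['moment'])
"
```

```text
d [-0.003  -0.0021 -0.0085] w [-0.0074  0.0101  0.0048] J [ 15. 123.]
[ 3.15700573 -2.63369853 -6.96554773] [-1.40506089 -1.06219589  0.00473891]
```

>>> carry_out:
  plan:
    - [0, -0.0003, -0.001, 0, 0.005, -0.11]
    - [0, -0.0003, -0.001, 0, 0.005, -0.11]
    - [0, -0.0003, -0.001, 0, 0, -0.11]
    - [0, -0.0003, -0.001, 0, 0, -0.11]
    - [0, -0.0003, -0.001, 0, 0, -0.11]
    - [0, -0.0003, -0.001, 0, 0, -0.11]
  force: 40

```text
time_s: 18.28
tcp_pos: [0.5753, -0.0423, 0.1454]
eef_rot: [-180.0, -0.5, 8.7]
contact_force: [-2.3, 0.9, 5.9]
gripper_width: 0.0134
```

```bash
python3 -c "
from h import *
corr((.571,-.042,.14),47.7-75.6)
s=r.get_state();print(s['contact_force'],s['moment'])
snap('w14')
"
```

```text
d [-0.0043  0.0003 -0.0054] w [ 0.0009  0.0081 -0.6389] J [15. 83.]
[-2.3318308   0.86141154  5.94650047] [0.11151961 1.25172348 0.23216886]
18.2833 [ 0.5753 -0.0423  0.1454] [-180.    -0.5    8.7] [ 15.2  14.9 -18.7   0.  -55.9  83.5] [-2.3  0.9  5.9] 0.013432388480177838
```

View pics/w14.png

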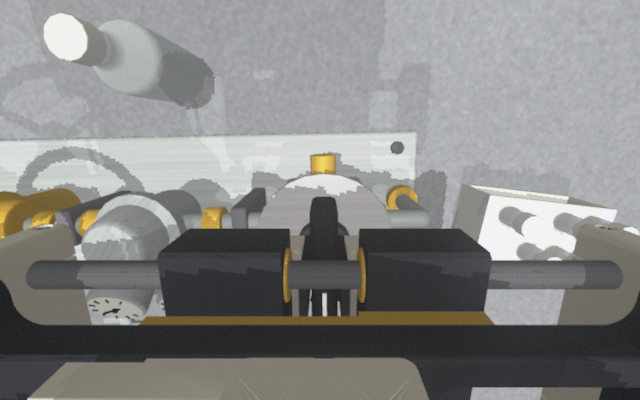

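>>> carry_out:
  plan:
    - [0, -0.0004, -0.001, 0, 0.004, -0.11]
    - [0, -0.0004, -0.001, 0, 0.004, -0.11]
    - [0, -0.0004, -0.001, 0, 0, -0.11]
    - [0, -0.0004, -0.001, 0, 0, -0.11]
    - [0, -0.0004, -0.001, 0, 0, -0.11]
    - [0, -0.0004, -0.001, 0, 0, -0.09]

```text
time_s: 18.83
tcp_pos: [0.5748, -0.0449, 0.1454]
eef_rot: [180.0, -0.1, -29.9]
contact_force: [-4.0, 3.2, 6.4]
gripper_width: 0.0135
```

```bash
python3 -c "
from h import *
corr((.571,-.042,.14),47.7-75.6)
s=r.get_state();print(s['contact_force'],s['moment'],s['qd'].round(1))
cv2.imwrite('pics/sc3.png',r.capture('scene')[:,:,::-1])
a=cv2.imread('pics/sc3.png'); cv2.imwrite('pics/scenez3.png',cv2.resize(a[160:280,200:430],None,fx=3.4,fy=3.4,interpolation=cv2.INTER_CUBIC))
snap('w15')
"
```

```text
d [-0.0038  0.0029 -0.0054] w [0.0014 0.0021 0.0341] J [15. 45.]
[-4.02761502  3.24463292  6.35655904] [0.87631183 1.59143635 0.43647104] [ -0.2  -0.3  -0.4   0.3   0.2 -62.8]
18.8833 [ 0.5748 -0.045   0.1454] [ 1.80e+02 -1.00e-01 -3.02e+01] [ 15.   15.1 -18.5   0.1 -56.3  44.7] [-4.7  2.3  6.4] 0.013728699081743862
```

View pics/w15.png

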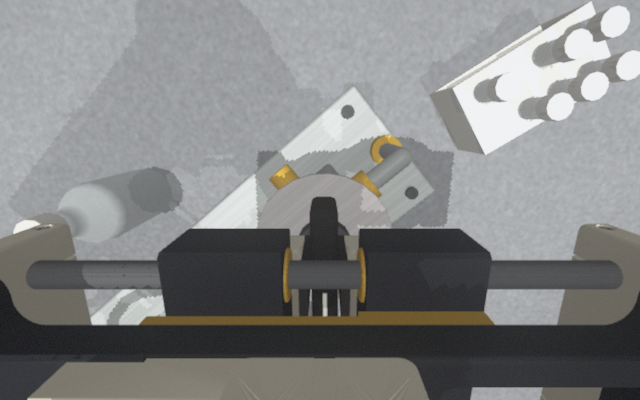

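View pics/scenez3.png

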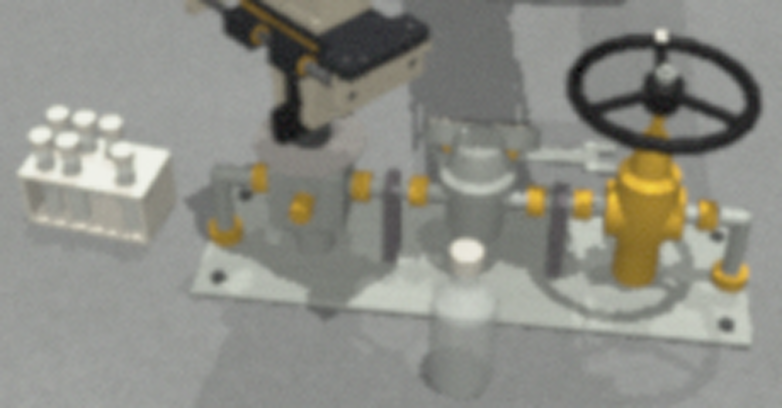

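>>> carry_out:
  plan:
    - [0, 0, -0.0005, 0, 0, 0]
    - [0, 0, -0.0005, 0, 0, 0]
    - [0, 0, -0.0005, 0, 0, 0]
    - [0, 0, -0.0005, 0, 0, 0]

```text
time_s: 19.27
tcp_pos: [0.5748, -0.0449, 0.1454]
eef_rot: [-180.0, -0.2, -29.6]
contact_force: [-3.2, 1.9, 6.0]
gripper_width: 0.0132
```

```bash
python3 -c "
from h import *
corr((.571,-.042,.14),47.7-75.6)
s=r.get_state();print(s['contact_force'],s['moment'],s['qd'].round(1))
p=Pw(s)
snap('w16')
for z in (.1615,):
  print(onz(p,(323,198),z))
"
```

```text
d [-0.0038  0.0029 -0.0054] w [0.0018 0.0034 0.0304] J [15. 45.]
[-3.17211999  1.92479759  6.0255259 ] [0.47774675 1.45435674 0.21968398] [ 0.2 -0.1 -0.2  0.2  0.2  0.2]
19.2667 [ 0.5748 -0.0449  0.1454] [-180.    -0.2  -29.6] [ 15.1  15.  -18.6   0.2 -56.2  45.2] [-3.2  1.9  6. ] 0.013194628985547683
[ 0.6045029  -0.06079602]
```

View pics/w16.png

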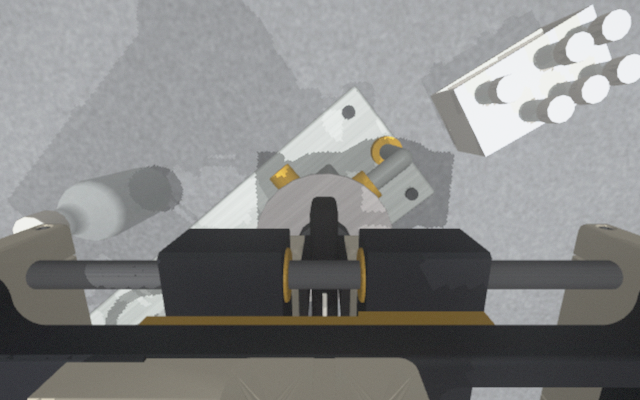

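>>> carry_out:
  plan:
    - [0, 0, 0, 0, 0, -0.01]
    - [0, 0, 0, 0, 0, -0.008]

```text
time_s: 19.48
tcp_pos: [0.5748, -0.045, 0.1454]
eef_rot: [180.0, -0.2, -30.7]
contact_force: [-2.3, -0.1, 1.1]
gripper_width: 0.0135
```

```bash
python3 -c "
from h import *
s=r.get_state();print(s['time_s'],s['eef_rot'],s['contact_force'],s['moment'],s['gripper_width'])
for i in range(6): r.capture('top')
s=r.get_state();print(s['time_s'],s['eef_rot'],s['contact_force'],s['moment'],s['gripper_width'])
r.close_job()
"
```

```text
19.4833 [179.99523053  -0.22551193 -30.67212296] [-2.30847524 -0.08274894  1.12679757] [0.13660223 0.65125735 0.44593619] 0.013501953061922185
19.7833 [179.99554476  -0.22375956 -30.63771614] [-2.10312231  1.65452659  1.85008635] [0.08601393 0.81185745 0.31868383] 0.013669670049759391
the job is handed in; nothing more can be done
```

I opened the shut-off valve one full turn anticlockwise, then turned the selector clockwise to flush and handed the job in at 19.8 s, still gripping the bar.

**Handwheel:** my first grip, on the hub, rode up and slipped off without moving the wheel. I gripped the rim through a window instead and turned it in two strokes, about 325° and then 35°. Afterwards the white mark measured −170.2°, against −170.3° at the start, so the turn came out at 360° within about a degree.

**Selector:** the tool turned the bar about 78° (1.36 rad), putting it at the stop at the end of its travel, just past flush at 1.32 rad. It was steady for the last 0.3 s before hand-in, with a holding moment of about 0.3 N m and the bar gripped at 40 N. The gripper hid the plate's ticks, so I judged this from the tool's turn, the reaction moment and the bar staying straight in the pads. I did not see the pointer at its tick.

**Loose items:** the rack and bottle looked unmoved in the last scene picture, and the spanner in the last top picture where it could be seen. I last saw the dishes during the wheel turn and did not check them again. The highest force I read on the tool was about 18 N, when closing on the rim.

**Disagreement:** two height checks from close wrist-camera positions read too high: the bar's top at 0.205 m against 0.1615 m, and the mark at 0.203 m against 0.196 m. I set them aside because the two camera positions were too close together. I used the top and scene views with the given heights instead.

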